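# Shut the ring case's glass lid softly

### The arm

A 6-joint arm with a two-finger parallel gripper is mounted at the origin on the work surface. World frame = base frame: x ahead of the robot, y to its left, z up, the work surface at z = 0. Lengths are in m, angles in rad, forces in N, time in s.
With the tool pointing down it reaches from about 0.3 to 0.775 m from the base axis. Payload 14.6 kg.
Tool frame: the origin (TCP) lies on the centre line of the jaws, within the pads' length; the fingertips stand 19 mm ahead of it and the grasp point (between the pads) is the TCP; y points along the fingers, x is the direction in which the jaws open and shut, and the axes are right-handed (so a half turn about y gives the same grasp; the last joint's range is limited). The gripper opens to 94 mm and grips with 3 to 60 N. Pads are 16 mm wide; open, the fingers measure 119 mm over their backs; the gripper's body (75 mm by 177 mm) begins 78 mm behind the grasp point.
Start: joints at [-1.363, 0.3, 1.521, -0, 1.321, -0.067], TCP at [0.149, -0.529, 0.224] pointing down, gripper open.
Joint ranges: [-3.03, 3.03], [-0.79, 2.21], [0.23, 2.52], [-1.04, 4.18], [0, 3.07], [-2.55, 2.55]. Speed limits (rad/s): [2.22, 2.22, 2.57, 3.14, 3.14, 3.14].

### API

Orientations are given as [roll, pitch, yaw] about the fixed x, y, z axes, in that order (R = Rz(yaw) Ry(pitch) Rx(roll)).
In Python, from station import get_obs, cams, workorder gives the robot as it stands.
- The arm moves only by the shell command python3 -m handwheel 'ROWS' [FORCE]. ROWS is JSON, a list of rows, each an object of numbers: "fingers": the opening, from -1 (shut) to 1 (fully open); "x", "y", "z": the shift along the tool's x, y, z in m; "spin": the turn about the tool's y in degrees. In form: [{"fingers": .., "x": .., "y": .., "z": .., "spin": ..}, ...]. A call has exactly 10 rows; each row is the pose to reach, as a shift and turn from the pose commanded when the call began, along the tool's axes at that moment; what a row does not reach only later rows make up. A row lasts 1/10 s, in which the tool goes at most 50 mm and 8.59 degrees, less where a joint would pass 70% of its speed; a pose out of reach is approached as far as the arm can. A call with a gripper value outside its range is refused whole. The fingers move at their own pace and stop on an object; FORCE is the grip in N (left out, the last holds). Time passes only in rows, so rows that repeat a pose let the fingers close, or fill a call up. It gives the time, the measured TCP pose, the force and the opening at its end, in the units of the state.
- get_obs(): the state, without advancing time (a new reading comes with each control period).
- cams.camera(name): name is "scene" or "top"; returns (picture, depth): 384x512x3 uint8, red, green, blue; 384x512 float32, m along the optical axis (not along the pixel's ray), 0 where there is no reading.
- cams.get_calibration(name): a dict with "fx", "fy", "cx", "cy" (pixels), "dist" ([k1, k2, p1, p2, k3] as OpenCV has them; the pictures are not rectified), "view" (4x4, takes a point from world to camera coordinates). Camera axes: x right, y down, z forward; pixel columns grow to the right and rows downward; lengths in m; the calibration is good to about 2 mm. A picture is of the moment at which its call begins. get_calibration takes no time and is no camera call.
- workorder.hand_in(): hands the job in, once; it reports no verdict.
The state is a dict: "time_s": time; "qpos": joint angles; "joint_vel": joint speeds; "tau": joint torques, N m; "ee_pos": TCP position; "eef_rot": TCP orientation; "force": force on the tool from outside, world axes, zero at the start; "moment": the same for the moment, N m; "grip_width": finger opening in m.
Only numpy, scipy, OpenCV 4.12 (cv2) and the standard library are available. Lean on these libraries where they do the work, as an engineer would, in place of code of your own. Each camera call takes 0.05 s, during which the arm holds its last target. There are 200 camera calls.

### The job

The glass lid of the wooden ring case stands open, leaning back on its hinges. With a fingertip tip it forward from behind over its balance so that it comes away and falls by itself, catch it part way down from underneath on the back of the finger, and lower it on the finger until it is fully shut, gently and without letting it drop the last stretch onto the case. Do not grip or squeeze the lid at any time, and leave the other things on the bench where they are.

Things in the scene. Friction and masses are not known exactly. Their poses are not given: they have to be found in the camera images.
- ring_case: Light wooden ring case fixed to the bench: 120 mm deep (its x), 160 mm wide (its y), 100 mm high, drawer front below, open tray above with 10 mm walls and rings in dark padded rolls (below the rim). Origin: centre of its underside. Its x axis points from its front, which faces the robot, to the hinge side; z up. The lid is hinged along the top of the far (+x) wall and falls to the front.
- lid (a joint): Angle of the lid, rad: 0 shut (level on the rim), growing as it opens; starts near 1.70, leaning back on its hinges' stop; balances at about 1.48. Braked by greased hinges, past the balance it falls shut by itself, slowly at first, then faster: about 0.9 rad/s x cos(angle) (0.6 to 1.2 with its weight), some 2 s from 1.4 to 0.35, and lands hard if not held.
- lid_hinge (a point): Midpoint of the hinge axis, on the top outer edge of the case's far wall: 60 mm along the case's +x from its origin, 100 mm above the bench. The axis runs along the case's y.
- lid_edge (a point): Midpoint of the lid's free edge, 140 mm from the hinge axis, on the face that is underneath when shut; the upper face lies 12 mm from it. The lid: flat wooden frame with glass pane, 140 x 160 x 12 mm, 0.19 to 0.33 kg. Shut, it overhangs the case's front wall by 20 mm, a finger lip. Holding it up at the free edge takes 1 to 2 N when nearly level, less when steep.
- bottle: Bystander: small amber glass bottle with black cap, 38 mm across, 85 mm high; origin at the centre of its foot. Leave it.
- ring_box: Bystander: small closed blue jewellery box, 52 x 56 x 41 mm high; origin under its centre. Leave it.
- loupe: Bystander: black eye loupe, 34 mm across, 34 mm high; origin under its centre. Leave it.
- ring_clamp: Bystander: wooden ring clamp, lying, about 165 x 25 x 29 mm high, long along its x; origin under its centre. Leave it.
- mandrel: Bystander: tapered steel ring mandrel upright on a round wooden foot, foot 64 mm across, 200 mm high; origin under its centre. Leave it.
- mallet: Bystander: lying mallet, 230 mm long, white head, wooden handle along its x; origin under its middle. Leave it.
- jar: Bystander: white jar with metal cap, 60 mm across, 55 mm high; origin under its centre. Leave it.
Things that resemble listed ones, but are neither listed nor needed, are in the scene too. What is meant by the ring_case is not green or yellow, and is the larger of those in its own colour.

How it is judged:
By the outcome, as a careful person would: the job done as asked, in the order asked, and still so for the second after the job is handed in, with the robot touching nothing.
It also fails if it takes over 48 s, if anything falls off the work surface, if the arm or the gripper's body presses on something with over 40 N, if the wrist force passes 120 N, or if a joint passes its speed limit or range.

## Working session

There is one attempt and no reset: what is moved stays moved. The work goes in short steps, Python scripts to look and compute and a shell command to move; the robot and the scene stay as the last step left them, time stands still between calls to the robot, and variables do not carry over. Pictures are saved under pics/ and viewed, about 8 in all and at most 12, crops included, and the job is handed in when it is done.

```bash
ls; mkdir -p pics
cat > h.py <<'E'
import numpy as np, cv2
from station import get_obs, cams, workorder
def snap(name,fn):
    p,d=cams.camera(name); cv2.imwrite('pics/'+fn+'.png',p[:,:,::-1]); np.savez('pics/'+fn+'.npz',p=p,d=d); return p,d
def world(name,d):
    c=cams.get_calibration(name); K=np.array([[c['fx'],0,c['cx']],[0,c['fy'],c['cy']],[0,0,1.]])
    h,w=d.shape; uv=np.stack(np.meshgrid(np.arange(w),np.arange(h)),-1).reshape(-1,1,2).astype(float)
    n=cv2.undistortPoints(uv,K,np.array(c['dist'],float)).reshape(h,w,2)
    P=np.dstack([n*d[...,None],d]); V=np.linalg.inv(np.array(c['view']))
    return P@V[:3,:3].T+V[:3,3]
E
python3 - <<'E'
from h import *
p,d=snap('scene','s1'); q,e=snap('top','t1')
cv2.imwrite('pics/s1b.png',cv2.resize(p[:,:,::-1],(800,600),interpolation=2)); cv2.imwrite('pics/t1b.png',cv2.resize(q[:,:,::-1],(800,600),interpolation=2))
o=get_obs(); print(o['time_s'],o['ee_pos'],o['eef_rot'],o['grip_width'],o['force'])
E
```

```text
pics
0.1 [ 0.14918366 -0.52915356  0.22394198] [-1.57070968e+00  1.06169879e-03 -1.29601368e+00] 0.09419146082421678 [ 0.60432921 -0.27270889 -0.25051406]
```

View pics/s1b.png

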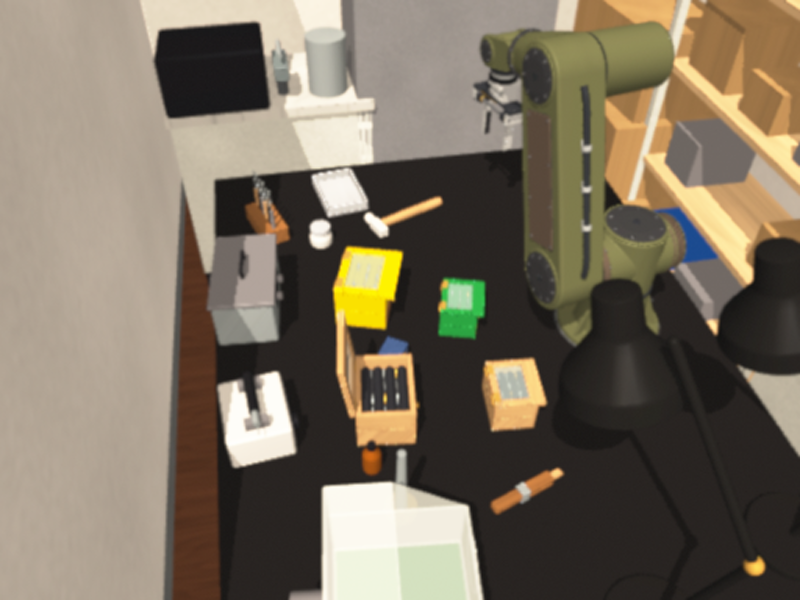

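View pics/t1b.png

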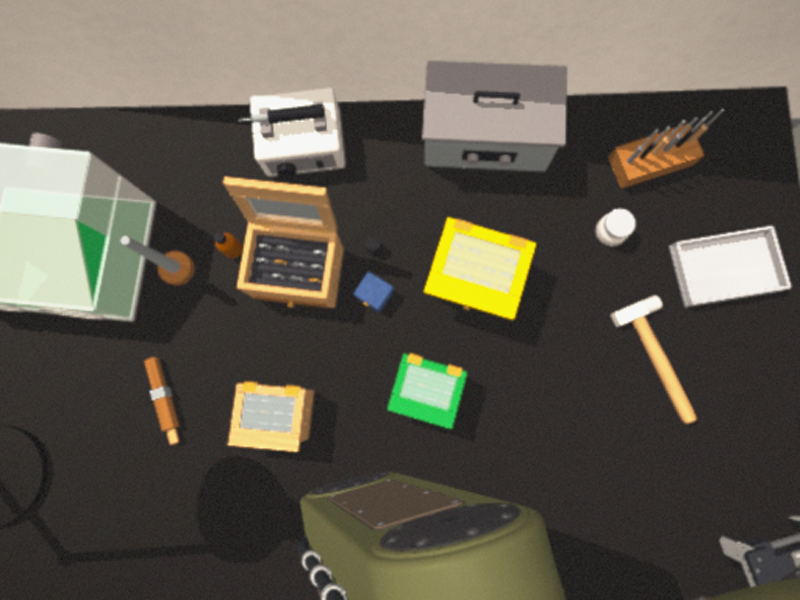

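The top view shows the open ring case at about (290,265) of 800x600. The lid leans back at (280,205), the bottle is at (228,245), the mandrel at (175,265), the loupe at (374,247) and the blue box at (373,292). Next I'll measure these.

Run:
```python
from h import *
z=np.load('pics/t1.npz'); p,d=z['p'],z['d']; W=world('top',d)
s=1/1.5625
def reg(u0,u1,v0,v1): 
    a=W[int(v0*s):int(v1*s),int(u0*s):int(u1*s)].reshape(-1,3); return a
print('bench z',np.median(reg(340,380,440,470),0))
a=reg(225,350,170,315); 
rim=a[(abs(a[:,2]-.1)<.006)]
r=cv2.minAreaRect((rim[:,:2]*1000).astype(np.float32)); print('rim',len(rim),r,cv2.boxPoints(r).round(0).tolist())
L=a[a[:,2]>.115]; print('lid pts',len(L),L.min(0),L.max(0))
top=L[L[:,2]>.225]; r=cv2.minAreaRect((top[:,:2]*1000).astype(np.float32)); print('lidtop',len(top),top.mean(0),cv2.boxPoints(r).round(0).tolist())
for n,b in dict(bottle=(212,245,228,262),box=(352,395,272,312),loupe=(362,385,235,260),mandrel=(115,195,230,290)).items():
    q=reg(*b); q=q[q[:,2]>.02]; print(n,len(q),q.min(0).round(3),q.max(0).round(3),np.median(q,0).round(3))
    if n=='mandrel' and len(q): print(q[q[:,2]>.15].mean(0),np.median(q[q[:,2]<.06],0))
z=np.load('pics/s1.npz'); W2=world('scene',z['d']); q=W2[int(310*s):int(450*s),int(330*s):int(425*s)].reshape(-1,3)
m=abs(q[:,2]-.1)<.004; print('scene rim',cv2.minAreaRect((q[m][:,:2]*1000).astype(np.float32)))
t=q[q[:,2]>.225];print('scene lidtop',len(t),t.mean(0),t.min(0),t.max(0))
cv2.imwrite('pics/g.png',cv2.resize(z['p'][20:110,290:400,::-1],(660,540),interpolation=2))
```

```text
bench z [ 0.24465062  0.05558486 -0.00121476]
rim 789 ((590.41015625, 174.55445861816406), (160.71163940429688, 125.16444396972656), 81.81957244873047) [[517.0, 104.0], [641.0, 86.0], [664.0, 245.0], [540.0, 263.0]]
lid pts 1621 [ 0.33974379 -0.05640178  0.11502951] [0.68965445 0.24368458 1.05316098]
lidtop 462 [0.6506169  0.14795431 0.28463244] [[340.0, -56.0], [412.0, -139.0], [756.0, 162.0], [683.0, 245.0]]
bottle 190 [ 0.34  -0.056  0.02 ] [0.656 0.317 1.053] [0.634 0.296 0.057]
box 357 [ 0.34  -0.056  0.021] [0.575 0.062 1.053] [0.539 0.027 0.04 ]
loupe 68 [0.621 0.015 0.022] [0.647 0.039 0.037] [0.634 0.027 0.033]
mandrel 969 [ 0.34  -0.056  0.02 ] [0.674 0.487 1.053] [0.599 0.473 0.066]
[0.58423663 0.37936904 0.23223884] [0.5973764  0.47171599 0.03035681]
scene rim ((593.4891967773438, 174.30673217773438), (167.52444458007812, 128.0447235107422), 79.0389633178711)
scene lidtop 221 [0.68222796 0.28612225 0.36160622] [0.65608164 0.0851903  0.22532887] [0.74178588 1.07836101 1.22571724]
```

View pics/g.png

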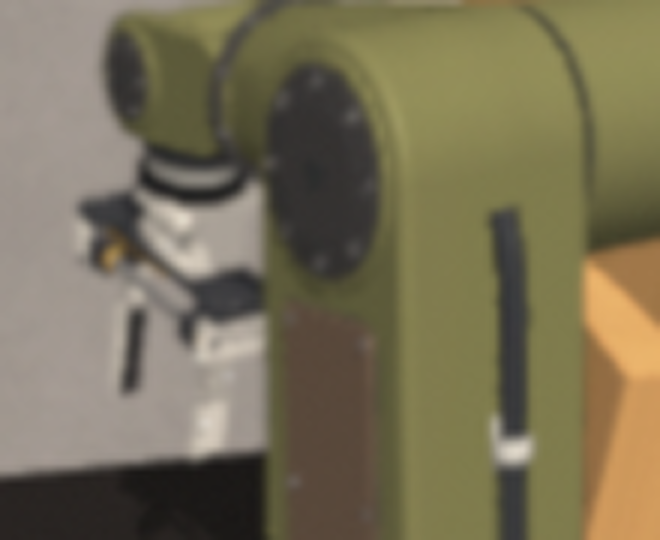

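The case is at (0.590, 0.1745) with yaw about -0.145, so the hinge is near (0.650, 0.166). I'll raise the arm, swing across and shut the fingers.

```bash
python3 -m handwheel '[{"fingers":-1,"x":0,"y":-0.05,"z":0,"spin":0},{"fingers":-1,"x":-0.02,"y":-0.09,"z":0.03,"spin":-5},{"fingers":-1,"x":-0.05,"y":-0.09,"z":0.07,"spin":-12},{"fingers":-1,"x":-0.08,"y":-0.09,"z":0.11,"spin":-20},{"fingers":-1,"x":-0.11,"y":-0.09,"z":0.15,"spin":-28},{"fingers":-1,"x":-0.14,"y":-0.09,"z":0.19,"spin":-36},{"fingers":-1,"x":-0.17,"y":-0.09,"z":0.23,"spin":-44},{"fingers":-1,"x":-0.20,"y":-0.09,"z":0.27,"spin":-52},{"fingers":-1,"x":-0.23,"y":-0.09,"z":0.31,"spin":-60},{"fingers":-1,"x":-0.26,"y":-0.09,"z":0.35,"spin":-66}]' 5
python3 - <<'E'
from h import *
o=get_obs();print(o['time_s'],o['ee_pos'],o['eef_rot'],o['grip_width'],o['qpos'])
z=np.load('pics/t1.npz');W=world('top',z['d']);s=.64
q=W[int(90*s):int(175*s),int(250*s):int(345*s)].reshape(-1,3);q=q[(q[:,2]>.05)&(q[:,2]<.4)];print('device',q.min(0),q.max(0),np.percentile(q[:,2],[50,95]))
E
```

```text
time_s: 1.1
ee_pos: [0.4147, -0.1843, 0.3144]
eef_rot: [-1.571, -0.0, -0.139]
force: [1.5, -0.6, 0.3]
grip_width: 0.0174
1.1 [ 0.41471393 -0.18430234  0.31443592] [-1.57083077e+00 -4.80336571e-05 -1.38559607e-01] 0.017426510191377607 [-4.98921613e-01  2.35798669e-02  1.63327237e+00 -1.53460182e-05
  1.48468333e+00 -3.60360685e-01]
device [0.77505523 0.08382759 0.05002123] [0.92652078 0.24993873 0.12817048] [0.08393914 0.1226456 ]
```

```bash
python3 -m handwheel '[{"fingers":-1,"x":0.03,"y":0,"z":0.035,"spin":0},{"fingers":-1,"x":0.06,"y":0,"z":0.075,"spin":0},{"fingers":-1,"x":0.09,"y":0,"z":0.115,"spin":0},{"fingers":-1,"x":0.12,"y":0,"z":0.155,"spin":0},{"fingers":-1,"x":0.15,"y":0,"z":0.195,"spin":0},{"fingers":-1,"x":0.18,"y":0,"z":0.235,"spin":0},{"fingers":-1,"x":0.205,"y":0,"z":0.275,"spin":0},{"fingers":-1,"x":0.23,"y":0,"z":0.315,"spin":0},{"fingers":-1,"x":0.25,"y":0,"z":0.355,"spin":0},{"fingers":-1,"x":0.25,"y":0,"z":0.38,"spin":0}]'
python3 -m handwheel '[{"fingers":-1,"x":0,"y":0,"z":0,"spin":0},{"fingers":-1,"x":0,"y":0.02,"z":0,"spin":0},{"fingers":-1,"x":0,"y":0.04,"z":0,"spin":0},{"fingers":-1,"x":0,"y":0.06,"z":0,"spin":0},{"fingers":-1,"x":0,"y":0.08,"z":0,"spin":0},{"fingers":-1,"x":0,"y":0.08,"z":0,"spin":0},{"fingers":-1,"x":0,"y":0.08,"z":0,"spin":0},{"fingers":-1,"x":0,"y":0.08,"z":0,"spin":0},{"fingers":-1,"x":0,"y":0.08,"z":0,"spin":0},{"fingers":-1,"x":0,"y":0.08,"z":0,"spin":0}]'
python3 - <<'E'
from h import *
p,d=snap('scene','s2'); cv2.imwrite('pics/s2b.png',cv2.resize(p[130:300,190:330,::-1],(660,800)[:1]+(600,),interpolation=2))
W=world('scene',d); q=W[195:290,205:275].reshape(-1,3)
H=np.array([.6497,.1658]);c=np.array([np.cos(.144),-np.sin(.144)])
u=(q[:,:2]-H)@c; v=(q[:,:2]-H)@np.array([-c[1],c[0]])
m=(abs(v)<.09)&(u>-.06)&(u<.05)&(q[:,2]>.115)&(q[:,2]<.26)
for z0 in np.arange(.12,.26,.02):
    k=m&(abs(q[:,2]-z0)<.01); print(round(z0,2),k.sum(),(u[k].min().round(3),np.median(u[k]).round(3),u[k].max().round(3),v[k].min().round(3),v[k].max().round(3)) if k.any() else '')
o=get_obs();print(o['time_s'],o['ee_pos'],o['eef_rot'],o['grip_width'],o['force'])
E
```

```text
time_s: 2.1
ee_pos: [0.7171, 0.1563, 0.3116]
eef_rot: [-1.572, 0.003, -0.143]
force: [0.7, -1.2, 0.9]
grip_width: 0.0005
time_s: 3.1
ee_pos: [0.7161, 0.1539, 0.2353]
eef_rot: [-1.57, -0.001, -0.144]
force: [1.1, -0.2, -0.3]
grip_width: 0.0007
0.12 74 (np.float64(0.003), np.float64(0.006), np.float64(0.016), np.float64(-0.076), np.float64(0.084))
0.14 61 (np.float64(0.006), np.float64(0.009), np.float64(0.018), np.float64(-0.076), np.float64(0.084))
0.16 62 (np.float64(0.008), np.float64(0.012), np.float64(0.02), np.float64(-0.077), np.float64(0.083))
0.18 42 (np.float64(0.01), np.float64(0.013), np.float64(0.022), np.float64(-0.078), np.float64(0.084))
0.2 50 (np.float64(0.012), np.float64(0.015), np.float64(0.026), np.float64(-0.073), np.float64(0.085))
0.22 67 (np.float64(0.015), np.float64(0.017), np.float64(0.028), np.float64(-0.074), np.float64(0.083))
0.24 156 (np.float64(0.017), np.float64(0.023), np.float64(0.029), np.float64(-0.079), np.float64(0.084))
0.26 0 
3.15 [0.71600415 0.15393171 0.23501443] [-1.57056819e+00 -7.14624775e-04 -1.44038830e-01] 0.0005143612822579715 [-0.01236776 -1.03809183 -0.07473988]
```

View pics/s2b.png

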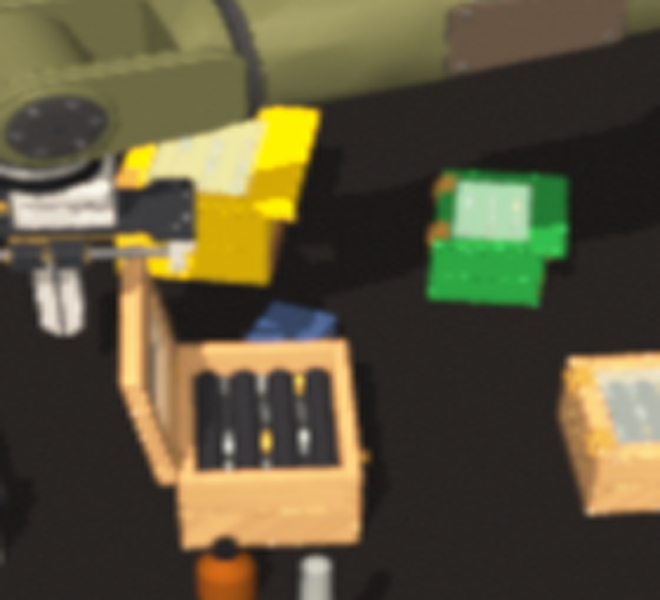

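The picture agrees with the measurement. The lid leans at about 1.70, with the shut fingers behind it: tip at z 0.216, gap about 27 mm. Next is the push over balance.

```bash
python3 -m handwheel '[{"fingers":-1,"x":-0.018,"y":0,"z":0.004,"spin":0},{"fingers":-1,"x":-0.025,"y":0,"z":0.004,"spin":0},{"fingers":-1,"x":-0.031,"y":0,"z":0.004,"spin":0},{"fingers":-1,"x":-0.036,"y":0,"z":0.004,"spin":0},{"fingers":-1,"x":-0.041,"y":0,"z":0.004,"spin":0},{"fingers":-1,"x":-0.046,"y":0,"z":0.004,"spin":0},{"fingers":-1,"x":-0.051,"y":0,"z":0.004,"spin":0},{"fingers":-1,"x":-0.056,"y":0,"z":0.004,"spin":0},{"fingers":-1,"x":-0.061,"y":0,"z":0.004,"spin":0},{"fingers":-1,"x":-0.065,"y":0,"z":0.004,"spin":0}]'
cat >> h.py <<'E'
H=np.array([.6497,.1658]);c=np.array([np.cos(.144),-np.sin(.144)]);n=np.array([-c[1],c[0]])
def lid(fn):
    # lid angle from scene depth: points in hinge frame away from the finger
    p,d=snap('scene',fn); q=world('scene',d)[150:300,190:330].reshape(-1,3)
    u=(q[:,:2]-H)@c; v=(q[:,:2]-H)@n; z=q[:,2]-.1
    r=np.hypot(u,z); m=(v<.08)&(v>-.07)&(abs(v)>.025)&(r>.03)&(r<.155)&(z>-.005)
    a=np.arctan2(z[m],-u[m]); hh,e=np.histogram(a,np.arange(-.1,1.9,.05)); 
    o=get_obs(); e_=np.array(o['ee_pos']); k=(e_[:2]-H)
    f=m&(r>.12)&(r<.15)
    print('t',round(o['time_s'],2),'tcp u,v,ztip',(k@c).round(4),(k@n).round(4),(e_[2]-.019).round(4),'F',np.round(o['force'],1),'Fu',round(float(np.dot(o['force'][:2],c)),1))
    print('ang hist',[(round(x,2),int(y)) for x,y in zip(e,hh) if y>8],'outer med',np.median(np.arctan2(z[f],-u[f])).round(3) if f.any() else '', 'rmax', np.percentile(r[f],98).round(3) if f.any() else '')
E
python3 -c "from h import *; lid('l1')"
```

```text
time_s: 4.15
ee_pos: [0.6517, 0.1673, 0.2344]
eef_rot: [-1.571, 0.0, -0.144]
force: [1.0, -0.1, 0.1]
grip_width: 0.0003
t 4.2 tcp u,v,ztip 0.0015 0.0019 0.2155 F [-0.7  0.7  0. ] Fu -0.8
ang hist [(np.float64(-0.1), 12), (np.float64(-0.05), 83), (np.float64(0.0), 61), (np.float64(1.4), 51), (np.float64(1.45), 64), (np.float64(1.5), 26), (np.float64(1.55), 9), (np.float64(1.6), 11)] outer med 1.455 rmax 0.143
```

```bash
python3 -m handwheel '[{"fingers":-1,"x":0.008,"y":-0.015,"z":0,"spin":0},{"fingers":-1,"x":0.004,"y":-0.055,"z":0,"spin":0},{"fingers":-1,"x":-0.04,"y":-0.058,"z":0,"spin":0},{"fingers":-1,"x":-0.085,"y":-0.055,"z":0,"spin":0},{"fingers":-1,"x":-0.117,"y":-0.04,"z":0,"spin":0},{"fingers":-1,"x":-0.117,"y":0,"z":0,"spin":0},{"fingers":-1,"x":-0.117,"y":0.03,"z":0,"spin":0},{"fingers":-1,"x":-0.117,"y":0.05,"z":0,"spin":0},{"fingers":-1,"x":-0.117,"y":0.05,"z":0,"spin":0},{"fingers":-1,"x":-0.117,"y":0.05,"z":0,"spin":0}]'
python3 -c "from h import *; lid('l2')"
```

```text
time_s: 5.2
ee_pos: [0.5366, 0.1841, 0.1852]
eef_rot: [-1.571, -0.0, -0.144]
force: [0.3, -0.2, -0.1]
grip_width: -0.0001
t 5.25 tcp u,v,ztip -0.1143 0.002 0.1668 F [-0.2 -0.8  0.1] Fu -0.1
ang hist [(np.float64(-0.05), 71), (np.float64(0.0), 52), (np.float64(1.3), 27), (np.float64(1.35), 42), (np.float64(1.4), 119), (np.float64(1.45), 40), (np.float64(1.5), 11), (np.float64(1.55), 19)] outer med 1.392 rmax 0.143
```

The lid is falling by itself and the finger waits in front. I'll hold and keep watching.

```bash
python3 -m handwheel '[{"fingers":-1,"x":0,"y":0,"z":0,"spin":0},{"fingers":-1,"x":0,"y":0,"z":0,"spin":0},{"fingers":-1,"x":0,"y":0,"z":0,"spin":0},{"fingers":-1,"x":0,"y":0,"z":0,"spin":0},{"fingers":-1,"x":0,"y":0,"z":0,"spin":0},{"fingers":-1,"x":0,"y":0,"z":0,"spin":0},{"fingers":-1,"x":0,"y":0,"z":0,"spin":0},{"fingers":-1,"x":0,"y":0,"z":0,"spin":0},{"fingers":-1,"x":0,"y":0,"z":0,"spin":0},{"fingers":-1,"x":0,"y":0,"z":0,"spin":0}]'
python3 -c "from h import *; lid('l3')"
```

```text
time_s: 6.25
ee_pos: [0.5364, 0.184, 0.1844]
eef_rot: [-1.571, 0.0, -0.144]
force: [-0.3, -0.4, -0.3]
grip_width: 0.0005
t 6.3 tcp u,v,ztip -0.1148 0.0018 0.1655 F [-0.2  0.3 -0.8] Fu -0.3
ang hist [(np.float64(-0.1), 9), (np.float64(-0.05), 73), (np.float64(0.0), 45), (np.float64(1.1), 33), (np.float64(1.15), 57), (np.float64(1.2), 162), (np.float64(1.25), 62), (np.float64(1.3), 33), (np.float64(1.35), 25), (np.float64(1.45), 10)] outer med 1.181 rmax 0.143
```

```bash
python3 -m handwheel '[{"fingers":-1,"x":0,"y":0,"z":0,"spin":0},{"fingers":-1,"x":0,"y":0,"z":0,"spin":0},{"fingers":-1,"x":0,"y":0,"z":0,"spin":0},{"fingers":-1,"x":0,"y":0,"z":0,"spin":0},{"fingers":-1,"x":0,"y":0,"z":0,"spin":0},{"fingers":-1,"x":0,"y":0,"z":0,"spin":0},{"fingers":-1,"x":0,"y":0,"z":0,"spin":0},{"fingers":-1,"x":0,"y":0,"z":0,"spin":0},{"fingers":-1,"x":0,"y":0,"z":0,"spin":0},{"fingers":-1,"x":0,"y":0,"z":0,"spin":0}]'
python3 -c "from h import *; lid('l4')"
```

```text
time_s: 7.3
ee_pos: [0.5363, 0.184, 0.1844]
eef_rot: [-1.571, 0.0, -0.144]
force: [-1.2, 0.0, -0.3]
grip_width: 0.0005
t 7.35 tcp u,v,ztip -0.1149 0.0018 0.1654 F [-0.9  0.2 -0.5] Fu -1.0
ang hist [(np.float64(-0.05), 65), (np.float64(0.0), 46), (np.float64(0.75), 29), (np.float64(0.8), 154), (np.float64(0.85), 268), (np.float64(0.9), 102), (np.float64(0.95), 50), (np.float64(1.0), 26), (np.float64(1.05), 17)] outer med 0.841 rmax 0.141
```

The lid is caught at about 0.75 rad, with about 1 N on the finger. I'll lower it along its arc.

```bash
python3 -m handwheel '[{"fingers":-1,"x":0,"y":0,"z":0,"spin":0},{"fingers":-1,"x":0,"y":0,"z":0,"spin":0},{"fingers":-1,"x":-0.0028,"y":0.003,"z":0,"spin":0},{"fingers":-1,"x":-0.0055,"y":0.006,"z":0,"spin":0},{"fingers":-1,"x":-0.0082,"y":0.0095,"z":0,"spin":0},{"fingers":-1,"x":-0.0107,"y":0.013,"z":0,"spin":0},{"fingers":-1,"x":-0.0131,"y":0.0165,"z":0,"spin":0},{"fingers":-1,"x":-0.0154,"y":0.020,"z":0,"spin":0},{"fingers":-1,"x":-0.0176,"y":0.0235,"z":0,"spin":0},{"fingers":-1,"x":-0.0197,"y":0.027,"z":0,"spin":0}]'
python3 -c "from h import *; lid('l5')
im=np.load('pics/l5.npz')['p'];cv2.imwrite('pics/l5b.png',cv2.resize(im[150:290,190:330,::-1],(600,600),interpolation=2))"
```

```text
time_s: 8.35
ee_pos: [0.5166, 0.1868, 0.1571]
eef_rot: [-1.571, 0.0, -0.144]
force: [-2.6, -0.5, 0.1]
grip_width: 0.0005
t 8.4 tcp u,v,ztip -0.1351 0.0017 0.1375 F [-2.6  0.4 -0.8] Fu -2.7
ang hist [(np.float64(-0.05), 59), (np.float64(0.0), 31), (np.float64(0.5), 20), (np.float64(0.55), 123), (np.float64(0.6), 318), (np.float64(0.65), 126), (np.float64(0.7), 61), (np.float64(0.75), 36), (np.float64(0.8), 22), (np.float64(0.85), 13)] outer med 0.603 rmax 0.142
```

View pics/l5b.png

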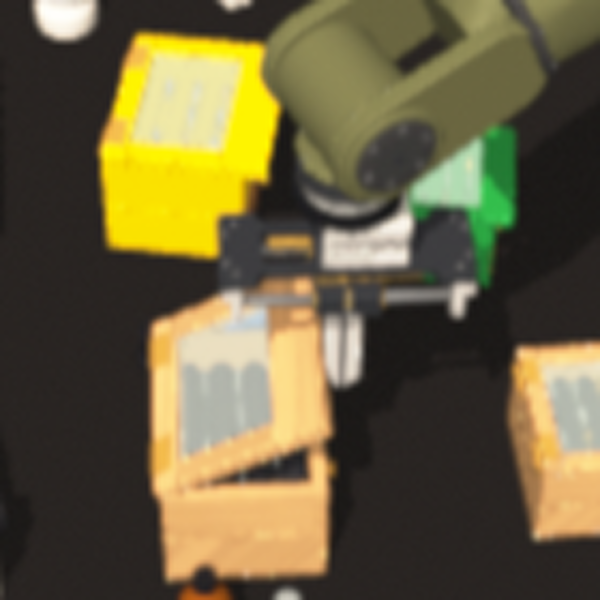

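The lid rests on the back of the finger near (325,350) in the crop at about 0.51 rad, with Fu about -2.7 N. Lowering continues.

```bash
python3 -m handwheel '[{"fingers":-1,"x":-0.0012,"y":0.0022,"z":0,"spin":0},{"fingers":-1,"x":-0.0024,"y":0.0045,"z":0,"spin":0},{"fingers":-1,"x":-0.0035,"y":0.0067,"z":0,"spin":0},{"fingers":-1,"x":-0.0046,"y":0.009,"z":0,"spin":0},{"fingers":-1,"x":-0.0057,"y":0.0113,"z":0,"spin":0},{"fingers":-1,"x":-0.0067,"y":0.0136,"z":0,"spin":0},{"fingers":-1,"x":-0.0076,"y":0.0159,"z":0,"spin":0},{"fingers":-1,"x":-0.0086,"y":0.0182,"z":0,"spin":0},{"fingers":-1,"x":-0.0094,"y":0.0206,"z":0,"spin":0},{"fingers":-1,"x":-0.0103,"y":0.023,"z":0,"spin":0}]'
python3 -c "from h import *; lid('l6')"
```

```text
time_s: 9.4
ee_pos: [0.5065, 0.1883, 0.1341]
eef_rot: [-1.571, 0.0, -0.144]
force: [-5.4, -0.0, 0.2]
grip_width: 0.0009
t 9.45 tcp u,v,ztip -0.1452 0.0017 0.1148 F [-4.8  0.2 -0.4] Fu -4.7
ang hist [(np.float64(-0.05), 44), (np.float64(0.0), 22), (np.float64(0.3), 13), (np.float64(0.35), 69), (np.float64(0.4), 307), (np.float64(0.45), 160), (np.float64(0.5), 81), (np.float64(0.55), 51), (np.float64(0.6), 32), (np.float64(0.65), 16), (np.float64(0.7), 12), (np.float64(1.05), 11)] outer med 0.424 rmax 0.147
```

```bash
cat >> h.py <<'E'
def fit(fn,a0):
    d=np.load('pics/'+fn+'.npz')['d']; q=world('scene',d)[150:300,190:330].reshape(-1,3)
    u=(q[:,:2]-H)@c; v=(q[:,:2]-H)@n; z=q[:,2]-.1
    s=-u*np.cos(a0)+z*np.sin(a0); t=u*np.sin(a0)+z*np.cos(a0)
    for w in (.006,.004,.003):
        m=(v<.08)&(v>-.07)&(s>.01)&(s<.138)&(abs(t-.012)<w)
        for _ in range(3):
            pf=np.polyfit(s[m],t[m],1); m=m&(abs(t-np.polyval(pf,s))<w)
    print(fn,'angle',round(a0+np.arctan(pf[0]),4),'thick at s=0,.14',np.polyval(pf,[0,.14]).round(4),'n',m.sum(),'vmax/min',v[m].min().round(3),v[m].max().round(3))
E
python3 -c "
from h import *
for f,a in (('l4',.75),('l5',.52),('l5',.48),('l6',.33),('l6',.30)): fit(f,a)"
```

```text
l4 angle 0.7608 thick at s=0,.14 [0.0108 0.0123] n 718 vmax/min -0.07 0.08
l5 angle 0.5191 thick at s=0,.14 [0.0114 0.0113] n 660 vmax/min -0.07 0.08
l5 angle 0.4984 thick at s=0,.14 [0.0107 0.0133] n 686 vmax/min -0.07 0.08
l6 angle 0.3374 thick at s=0,.14 [0.0108 0.0119] n 718 vmax/min -0.069 0.08
l6 angle 0.3182 thick at s=0,.14 [0.0106 0.0131] n 704 vmax/min -0.069 0.08
```

```bash
python3 -m handwheel '[{"fingers":-1,"x":-0.0006,"y":0.0018,"z":0,"spin":0},{"fingers":-1,"x":-0.0012,"y":0.0036,"z":0,"spin":0},{"fingers":-1,"x":-0.0018,"y":0.0054,"z":0,"spin":0},{"fingers":-1,"x":-0.0023,"y":0.0072,"z":0,"spin":0},{"fingers":-1,"x":-0.0028,"y":0.009,"z":0,"spin":0},{"fingers":-1,"x":-0.0033,"y":0.0109,"z":0,"spin":0},{"fingers":-1,"x":-0.0038,"y":0.0127,"z":0,"spin":0},{"fingers":-1,"x":-0.0042,"y":0.0145,"z":0,"spin":0},{"fingers":-1,"x":-0.0046,"y":0.0164,"z":0,"spin":0},{"fingers":-1,"x":-0.005,"y":0.0182,"z":0,"spin":0}]'
python3 -c "from h import *; lid('l7')
fit('l7',.2);fit('l7',.22)"
```

```text
time_s: 10.45
ee_pos: [0.5015, 0.189, 0.1159]
eef_rot: [-1.571, 0.001, -0.144]
force: [-5.7, 0.1, 0.5]
grip_width: 0.0005
t 10.5 tcp u,v,ztip -0.1501 0.0017 0.0966 F [-3.4  0.6 -1.7] Fu -3.5
ang hist [(np.float64(-0.05), 39), (np.float64(0.0), 21), (np.float64(0.2), 23), (np.float64(0.25), 236), (np.float64(0.3), 222), (np.float64(0.35), 99), (np.float64(0.4), 50), (np.float64(0.45), 37), (np.float64(0.5), 19), (np.float64(0.55), 10), (np.float64(0.9), 12), (np.float64(0.95), 13), (np.float64(1.0), 11), (np.float64(1.05), 11), (np.float64(1.1), 15)] outer med 0.298 rmax 0.149
l7 angle 0.2029 thick at s=0,.14 [0.0111 0.0115] n 647 vmax/min -0.069 0.08
l7 angle 0.2132 thick at s=0,.14 [0.0114 0.0105] n 454 vmax/min -0.069 0.08
```

Angle is 0.20, held partly by friction (Fz about -1 N). I'll continue with a slight inward bias.

```bash
python3 -m handwheel '[{"fingers":-1,"x":-0.0002,"y":0.0014,"z":0,"spin":0},{"fingers":-1,"x":-0.0005,"y":0.0028,"z":0,"spin":0},{"fingers":-1,"x":-0.0007,"y":0.0042,"z":0,"spin":0},{"fingers":-1,"x":-0.0009,"y":0.0056,"z":0,"spin":0},{"fingers":-1,"x":-0.0011,"y":0.007,"z":0,"spin":0},{"fingers":-1,"x":-0.0013,"y":0.0084,"z":0,"spin":0},{"fingers":-1,"x":-0.0015,"y":0.0098,"z":0,"spin":0},{"fingers":-1,"x":-0.0017,"y":0.0112,"z":0,"spin":0},{"fingers":-1,"x":-0.0018,"y":0.0126,"z":0,"spin":0},{"fingers":-1,"x":-0.0019,"y":0.0139,"z":0,"spin":0}]'
python3 -c "from h import *; lid('l8')
fit('l8',.1);fit('l8',.12)"
```

```text
time_s: 11.5
ee_pos: [0.4994, 0.1893, 0.1019]
eef_rot: [-1.571, 0.001, -0.144]
force: [-6.7, 0.3, -0.7]
grip_width: 0.0009
t 11.55 tcp u,v,ztip -0.1522 0.0017 0.0828 F [-6.3  1.5 -1.8] Fu -6.4
ang hist [(np.float64(-0.05), 26), (np.float64(0.0), 9), (np.float64(0.1), 29), (np.float64(0.15), 231), (np.float64(0.2), 212), (np.float64(0.25), 98), (np.float64(0.3), 56), (np.float64(0.35), 37), (np.float64(0.4), 17), (np.float64(0.85), 12), (np.float64(0.9), 14), (np.float64(0.95), 27), (np.float64(1.0), 20), (np.float64(1.05), 14)] outer med 0.212 rmax 0.149
l8 angle 0.1029 thick at s=0,.14 [0.011  0.0114] n 665 vmax/min -0.07 0.08
l8 angle 0.1123 thick at s=0,.14 [0.0114 0.0103] n 460 vmax/min -0.07 0.08
```

```bash
python3 -m handwheel '[{"fingers":-1,"x":-0.0001,"y":0.0007,"z":0,"spin":0},{"fingers":-1,"x":-0.0001,"y":0.0014,"z":0,"spin":0},{"fingers":-1,"x":-0.0002,"y":0.0021,"z":0,"spin":0},{"fingers":-1,"x":-0.0002,"y":0.0028,"z":0,"spin":0},{"fingers":-1,"x":-0.0003,"y":0.0035,"z":0,"spin":0},{"fingers":-1,"x":-0.0003,"y":0.0042,"z":0,"spin":0},{"fingers":-1,"x":-0.0004,"y":0.0049,"z":0,"spin":0},{"fingers":-1,"x":-0.0004,"y":0.0056,"z":0,"spin":0},{"fingers":-1,"x":-0.0004,"y":0.0063,"z":0,"spin":0},{"fingers":-1,"x":-0.0004,"y":0.007,"z":0,"spin":0}]'
python3 -c "from h import *; lid('l9')
fit('l9',.05);fit('l9',.07)"
```

```text
time_s: 12.55
ee_pos: [0.4988, 0.1894, 0.0949]
eef_rot: [-1.571, 0.002, -0.144]
force: [-7.6, 0.4, -0.7]
grip_width: 0.0006
t 12.6 tcp u,v,ztip -0.1527 0.0017 0.0758 F [-6.6  0.4 -1.5] Fu -6.6
ang hist [(np.float64(-0.05), 14), (np.float64(0.05), 21), (np.float64(0.1), 231), (np.float64(0.15), 227), (np.float64(0.2), 98), (np.float64(0.25), 44), (np.float64(0.3), 29), (np.float64(0.35), 13), (np.float64(0.4), 11), (np.float64(0.75), 9), (np.float64(0.8), 12), (np.float64(0.9), 22), (np.float64(0.95), 25), (np.float64(1.0), 18)] outer med 0.158 rmax 0.148
l9 angle 0.0522 thick at s=0,.14 [0.011  0.0113] n 607 vmax/min -0.07 0.08
l9 angle 0.0617 thick at s=0,.14 [0.0113 0.0102] n 427 vmax/min -0.07 0.08
```

```bash
python3 -m handwheel '[{"fingers":-1,"x":0,"y":0.0007,"z":0,"spin":0},{"fingers":-1,"x":0,"y":0.0014,"z":0,"spin":0},{"fingers":-1,"x":0,"y":0.0021,"z":0,"spin":0},{"fingers":-1,"x":-0.0001,"y":0.0028,"z":0,"spin":0},{"fingers":-1,"x":-0.0001,"y":0.0035,"z":0,"spin":0},{"fingers":-1,"x":-0.0001,"y":0.0042,"z":0,"spin":0},{"fingers":-1,"x":-0.0001,"y":0.0049,"z":0,"spin":0},{"fingers":-1,"x":-0.0001,"y":0.0056,"z":0,"spin":0},{"fingers":-1,"x":-0.0001,"y":0.0063,"z":0,"spin":0},{"fingers":-1,"x":-0.0001,"y":0.007,"z":0,"spin":0}]'
python3 -c "from h import *; lid('m1')
fit('m1',.0);fit('m1',.02)"
```

```text
time_s: 13.6
ee_pos: [0.4986, 0.1895, 0.0884]
eef_rot: [-1.571, 0.002, -0.144]
force: [-15.1, 0.1, 9.6]
grip_width: 0.0004
t 13.65 tcp u,v,ztip -0.153 0.0018 0.0694 F [-14.1  -0.4   7. ] Fu -13.9
ang hist [(np.float64(0.0), 27), (np.float64(0.05), 226), (np.float64(0.1), 192), (np.float64(0.15), 118), (np.float64(0.2), 43), (np.float64(0.25), 32), (np.float64(0.3), 18), (np.float64(0.35), 9), (np.float64(0.6), 11), (np.float64(0.65), 11), (np.float64(0.75), 14), (np.float64(0.8), 9), (np.float64(0.85), 18), (np.float64(0.9), 24), (np.float64(0.95), 15), (np.float64(1.0), 13)] outer med 0.116 rmax 0.144
m1 angle 0.0052 thick at s=0,.14 [0.0108 0.0116] n 603 vmax/min -0.07 0.08
m1 angle 0.0154 thick at s=0,.14 [0.0112 0.0106] n 422 vmax/min -0.07 0.08
```

Fz has turned positive, at about +8 N, so the lid is seated on the rim. I'll withdraw straight to the front, then up.

```bash
python3 -m handwheel '[{"fingers":-1,"x":-0.0003,"y":-0.0003,"z":0,"spin":0},{"fingers":-1,"x":-0.001,"y":-0.0003,"z":0,"spin":0},{"fingers":-1,"x":-0.004,"y":0,"z":0,"spin":0},{"fingers":-1,"x":-0.012,"y":0,"z":0,"spin":0},{"fingers":-1,"x":-0.025,"y":0,"z":0,"spin":0},{"fingers":-1,"x":-0.04,"y":0,"z":0,"spin":0},{"fingers":-1,"x":-0.05,"y":-0.03,"z":0,"spin":0},{"fingers":-1,"x":-0.06,"y":-0.07,"z":0,"spin":0},{"fingers":-1,"x":-0.08,"y":-0.11,"z":0,"spin":0},{"fingers":-1,"x":-0.1,"y":-0.14,"z":0,"spin":0}]'
python3 -m handwheel '[{"fingers":-1,"x":-0.02,"y":0,"z":-0.04,"spin":0},{"fingers":-1,"x":-0.03,"y":0,"z":-0.08,"spin":0},{"fingers":-1,"x":-0.04,"y":0,"z":-0.12,"spin":0},{"fingers":-1,"x":-0.04,"y":0,"z":-0.16,"spin":0},{"fingers":-1,"x":-0.04,"y":0,"z":-0.2,"spin":0},{"fingers":-1,"x":-0.04,"y":0,"z":-0.24,"spin":0},{"fingers":-1,"x":-0.04,"y":0,"z":-0.26,"spin":0},{"fingers":-1,"x":-0.04,"y":0,"z":-0.26,"spin":0},{"fingers":-1,"x":-0.04,"y":0,"z":-0.26,"spin":0},{"fingers":-1,"x":-0.04,"y":0,"z":-0.26,"spin":0}]'
python3 -c "from h import *; lid('m2')
fit('m2',.0);fit('m2',.01)
q,e=snap('top','t9'); cv2.imwrite('pics/t9b.png',cv2.resize(q[:,:,::-1],(800,600),interpolation=2))"
```

```text
time_s: 14.65
ee_pos: [0.3997, 0.2039, 0.2307]
eef_rot: [-1.569, -0.002, -0.144]
force: [0.2, 0.2, -0.3]
grip_width: 0.0004
time_s: 15.65
ee_pos: [0.3235, -0.0471, 0.2284]
eef_rot: [-1.571, -0.0, -0.143]
force: [0.2, -0.2, 0.0]
grip_width: 0.0005
t 15.7 tcp u,v,ztip -0.2922 -0.2575 0.2093 F [-0.8  0.6  0. ] Fu -0.8
ang hist [(np.float64(0.0), 22), (np.float64(0.05), 299), (np.float64(0.1), 291), (np.float64(0.15), 117), (np.float64(0.2), 56), (np.float64(0.25), 40), (np.float64(0.3), 28), (np.float64(0.35), 10)] outer med 0.089 rmax 0.139
m2 angle 0.0064 thick at s=0,.14 [0.0108 0.0117] n 761 vmax/min -0.07 0.08
m2 angle 0.0106 thick at s=0,.14 [0.011  0.0111] n 662 vmax/min -0.07 0.08
```

View pics/t9b.png

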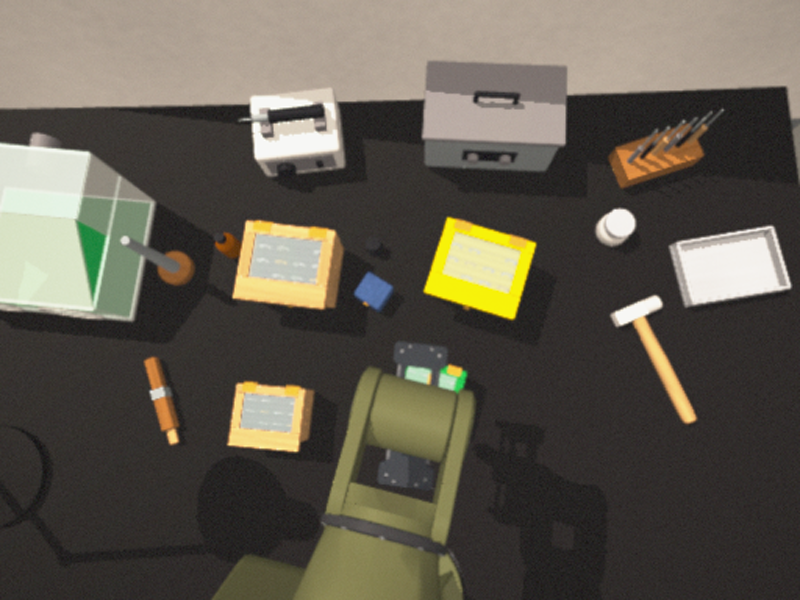

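The lid is shut at (288,265), and the bottle, box, loupe, mandrel and the rest are where they were. The arm is clear, so I'm handing in.

```bash
python3 -c "from h import *; print(workorder.hand_in())"
```

```text
the job is handed in; nothing more can be done
None
```

The ring case lid is fully shut and the job is handed in, at about 15.7 s on the robot's clock, well inside the 48 s limit.

- **Tip and catch:** I pushed the lid over its balance from behind with the shut fingers, then moved clear. It fell by itself from about 1.4 rad, and I caught it at about 0.76 rad on the back of the finger, from the front and underneath.
- **Lowering:** I lowered it along its arc in steps, and the angle read 0.52, 0.33, 0.20, 0.10, 0.05 and then about 0. It never dropped freely. The finger could only point down, so it held the lid at its front edge by pressure and friction, not from flat underneath.
- **Seating:** As the lid met the rim, the finger pressed against it with about 14 N horizontally and up to 10 N downward. I then withdrew straight to the front.

**Last checks:**
- **Lid angle:** it measured 0.006 rad after release against 0.005 before, which is zero within the measuring error.
- **Touching:** the arm is clear of everything and the wrist force is within its noise.
- **Bench:** the final top picture shows the bystanders where they started.
- **Disagreement:** the angle fit shifts by up to about 0.01 rad with its starting guess. None of the other checks failed or disagreed.

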